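# Stamp a bracket and hold the press guard open

## Robot

A 7-joint arm with a two-finger parallel gripper is mounted at the origin on the work surface. World frame = base frame: x ahead of the robot, y to its left, z up, the work surface at z = 0. Lengths are in m, angles in rad, forces in N, time in s.
With the tool pointing down it reaches from about 0.4 to 0.85 m from the base axis. Payload 4.5 kg.
Tool frame: the origin (TCP) lies at the very end of the fingers, on their centre line; the grasp point (between the pads) lies 19 mm behind it; z points along the fingers, y is the line along which they close (so a half turn about z gives the same grasp; the last joint's range is limited). The gripper opens to 88 mm and grips with 3 to 60 N. Pads are 18 mm wide; open, the fingers measure 123 mm over their backs; the gripper's body (75 mm by 187 mm) begins 45 mm behind the grasp point.
Start: joints at [1.247, 0.689, -0.195, 1.565, 0.157, 0.902, -0.215], TCP at [0.219, -0.585, 0.239] pointing down, gripper open.
Joint ranges: [-3.01, 3.01], [-0.46, 2.08], [-1.47, 1.51], [0.13, 2.56], [-1, 4.14], [0.04, 2.09], [-2.66, 2.66]. Speed limits (rad/s): [2.57, 2.57, 3.14, 3.14, 3.14, 3.14, 3.14].

## Interface

Orientations are given as a unit quaternion [w, x, y, z].
In Python, from plant import robot gives the robot as it stands. The module is installed in compiled form; this text tells all that it offers.
- The arm moves only by the tool carry_out, never from a script. Its argument "motion" is text: rows parted by semicolons, each of 5 numbers parted by spaces: the shift along the tool's x, y, z normalised to -1 to 1, where 1 is 0.04 m, then the turn about the tool's z normalised to -1 to 1, where 1 is 0.15 rad, then the opening, from 0 (shut) to 1 (fully open). In form: x y z yaw claw; .... A call has 1 to 12 rows; each row shifts and turns the commanded pose from where the row before left it, along the tool's axes as they then stand; what a row does not reach is not made up. A row lasts 1/8 s, in which the tool goes at most 62.5 mm and 10.7 degrees, less where a joint would pass 70% of its speed; a pose out of reach is approached as far as the arm can. A call with a number of a shift or a turn outside -1 to 1 is refused whole. A call with a gripper value outside its range is refused whole. The fingers move at their own pace and stop on an object; "squeeze" is the grip in N (left out, the last holds). Time passes only in rows, so rows that do not move let the fingers close. It gives the time, the measured TCP pose, the force, the opening and the grip force at its end, in the units of the state.
- robot.observe(): the state, without advancing time (a new reading comes with each control period).
- robot.get_image(name): name is "scene" or "top" or "wrist"; returns a dict with "image" (384x512x3 uint8, blue, green, red), "intrinsics" (3x3 intrinsics, pixels), "eye" and "orientation" of the camera in the world; the wrist camera has in their place "T_tool_cam" (4x4, takes a point from camera to tool coordinates, whose origin is the TCP and whose axes are the flange's). Camera axes: x right, y up, looking along -z (the intrinsics and any distortion apply to the point x, -y, -z); pixel columns grow to the right and rows downward; lengths in m; the calibration is good to about 2 mm. A picture is of the moment at which its call begins: read the wrist's pose just before it. There is no depth.
- robot.job_done(): hands the job in; it is judged then, once.
The state is a dict: "t": time; "joints": joint angles; "qd": joint speeds; "tau": joint torques, N m; "tcp_pos": TCP position; "tcp_rot": TCP orientation; "wrist_force": force on the tool from outside, world axes, zero at the start; "torque": the same for the moment, N m; "gripper_width": opening from 0.0 (shut) to 1.0 (fully open); "gripper_force": force on a finger pad.
Only numpy, scipy, OpenCV 4.12 (cv2) and the standard library are available. Lean on these libraries where they do the work, as an engineer would, in place of code of your own. Each camera call takes 0.05 s, during which the arm holds its last target. There are 200 camera calls.

## Task

With the guard of the little bench stamping press shut, press the foot pedal that stands on the bench right down to its stop, hold it there for a moment, and let it come fully back up. Then lift the press's guard by its handle bar and hold it 50 degrees open, so that the stamped bracket can be taken out; the guard springs shut by itself, so finish while the gripper is still holding it up. Leave the other things on the bench where they are.

Things in the scene. Friction and masses are not known exactly. Their poses are not given: they have to be found in the camera images.
- press: Low grey bench stamping press bolted down, base 190 (x) x 250 (y) mm, 95 mm high, a round cylinder sticking out of its rear (+x) side to 167 mm from the centre. Its flat guard lies on top. Origin: centre of the underside; its x axis points from the guard's handle side to the hinge side, z up. Does not move.
- guard_hinge (a point): Fixed point on the guard's hinge line, in the middle of the rear top edge of the press; 78 mm along the press's x from its centre, 99.5 mm above the bench. The hinge line runs along this point's y axis (the press's y).
- guard_bar (a point): Middle of the guard's handle bar. The guard is a steel frame 152 x 220 mm, 8 mm thick, with a clear window, hinged at the rear. The handle is a round bar of 14 mm diameter, parallel to the hinge line, 200 mm from it and 48 mm clear in front of the guard's front edge, carried on two thin prongs 126 mm apart; so the bar's middle part is free all round, 99.5 mm above the bench when shut. Opening swings the bar up and back on a circle of 200 mm radius about guard_hinge.
- guard (a joint): Guard angle, rad: 0 shut (flat), grows as it opens upward, 1.4 at most; 0.873 is 50 degrees. Weight and spring close it with about 2 to 4 N at the bar at every angle.
- pedal_base: Grey steel base plate of the foot pedal, 200 (x) x 130 (y) x 12 mm, bolted down. Origin: centre of the underside; its x axis points from the pedal's free end to its hinge, z up. Does not move.
- pedal_tread (a point): Point on top of the tread of the sloping steel pedal plate (165 x 85 mm, rubber ribs), on its middle line 35 mm from its raised free end. It is about 79 mm above the bench when up and goes down about 32 mm to the stop. The pedal turns about a horizontal line along the base's y, 125 mm from this point, 36 mm above the bench, 80 mm along the base's x from its centre.
- pedal (a joint): Pedal angle, rad: 0 up, 0.26 down at its stop. Spring: about 3 N at the tread point to start, about 8 N at the stop; it comes back up by itself.
- tape: Bystander, to be left alone: black tape measure, 65 x 35 x 60 mm. Origin at the underside.
- offcut: Bystander, to be left alone: loose aluminium angle piece, 120 x 36 x 40 mm. Origin at the underside.
- hammer: Bystander, to be left alone: hammer lying on the bench, about 260 mm long. Origin at the underside.
- clamp: Bystander, to be left alone: steel bar clamp lying flat, 260 x 110 mm, 26 mm high. Origin at the underside.
- spraycan: Bystander, to be left alone: standing spray can, 58 mm across, 170 mm high. Origin at the underside.
Things that resemble listed ones, but are neither listed nor needed, are in the scene too. Leave any brown or red look-alike of the pedal_base alone.

How it is judged:
By the outcome, as a careful person would: the job done as asked, in the order asked, and still so for the second after the job is handed in, while the arm keeps its last pose, push and grip.
It also fails if it takes over 48 s, if anything falls off the work surface, if the arm or the gripper's body presses on something with over 40 N, if the wrist force passes 120 N, or if a joint passes its speed limit or range.

## Working session

There is one attempt and no reset: what is moved stays moved. The work goes in short steps, Python scripts to look and compute and a tool call to move; the robot and the scene stay as the last step left them, time stands still between calls to the robot, and variables do not carry over. Pictures are saved under pics/ and viewed, at most 10 in all, crops included, and the job is handed in when it is done.

Besides the shell and the picture viewer there is one more tool, called by a JSON object that holds its "fn" and its "kwargs". carry_out: Moves the arm, as the interface text tells. Scaled input: -1 to 1 covers 0.04 m each way for a shift and 0.15 rad each way for a turn. Its arguments: {"type":"object","properties":{"motion":{"type":"string"},"squeeze":{"type":"number"}},"required":["motion"]}

```bash
mkdir -p pics; cat > h.py <<'E'
import numpy as np, cv2
from plant import robot
from scipy.spatial.transform import Rotation as R
def cam(name,fn=None):
    o=robot.observe(); d=robot.get_image(name)
    if fn: cv2.imwrite('pics/'+fn,d['image'])
    K=np.array(d['intrinsics'])
    if name=='wrist':
        q=np.array(o['tcp_rot']); T=np.eye(4); T[:3,:3]=R.from_quat(q[[1,2,3,0]]).as_matrix(); T[:3,3]=o['tcp_pos']
        T=T@np.array(d['T_tool_cam']); return K,T[:3,:3],T[:3,3],d
    r=np.array(d['orientation'],float)
    r=r if r.shape==(3,3) else R.from_quat(r[[1,2,3,0]]).as_matrix()
    return K,r,np.array(d['eye']),d
def unproj(c,u,v,z):
    K,r,e,_=c
    a=np.linalg.solve(K,[u,v,1]); w=r@np.array([a[0],-a[1],-a[2]])
    return e+w*(z-e[2])/w[2]
def proj(c,p):
    K,r,e,_=c
    a=r.T@(np.array(p)-e); b=K@np.array([a[0],-a[1],-a[2]]); return b[:2]/b[2]
E
python3 - <<'E'
from h import *
o=robot.observe(); print(o)
for n in('scene','top'):
    c=cam(n,n+'0.png'); print(n,c[0],c[1],c[2],c[3].keys())
E
```

```text
{'t': 0.0, 'joints': array([ 1.24678349,  0.68997915, -0.19449444,  1.56632348,  0.15731143,
        0.90251177, -0.21510026]), 'qd': array([ 2.09328571e-04, -9.07419047e-04,  9.12931704e-05, -2.98106465e-04,
        2.06097216e-05,  3.20052258e-05,  6.19822493e-04]), 'tau': array([-1.73650747e-06, -5.27556074e+01, -1.26667053e+00, -1.53424591e+01,
       -5.25315560e-02,  6.47700741e-03,  1.89824145e-04]), 'tcp_pos': array([ 0.21861226, -0.58485139,  0.23791804]), 'tcp_rot': array([-8.83400023e-04,  9.84031924e-01,  1.77989702e-01, -2.38862282e-04]), 'wrist_force': array([-0.45698606, -0.46671137,  0.76122993]), 'torque': array([-0.00344965,  0.03709316, -0.05352509]), 'gripper_force': 0.0, 'gripper_width': 0.9995940719214272}
scene [[360.90572607   0.         258.58478223]
 [  0.         360.90572607 197.86678003]
 [  0.           0.           1.        ]] [[ 0.87001064 -0.26858995  0.41345003]
 [ 0.49296403  0.45986925 -0.73858428]
 [ 0.00824336  0.84639217  0.53249632]] [ 0.93278547 -0.65506808  0.60051961] dict_keys(['image', 'intrinsics', 'eye', 'orientation'])
top [[492.69208956   0.         261.68104438]
 [  0.         492.69208956 191.1878265 ]
 [  0.           0.           1.        ]] [[ 0.00696039  0.99838147 -0.05644454]
 [-0.99997388  0.00683948 -0.00233485]
 [-0.00194502  0.05645932  0.99840301]] [0.46390434 0.01268234 1.73167878] dict_keys(['image', 'intrinsics', 'eye', 'orientation'])
```

View pics/scene0.png

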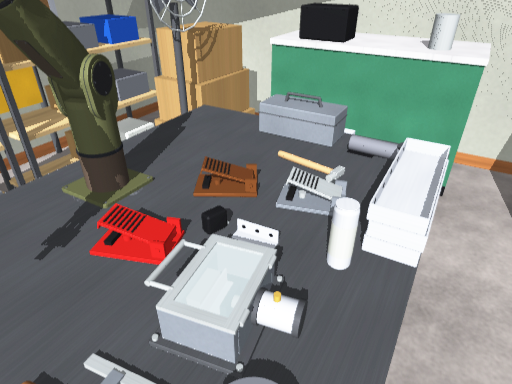

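View pics/top0.png

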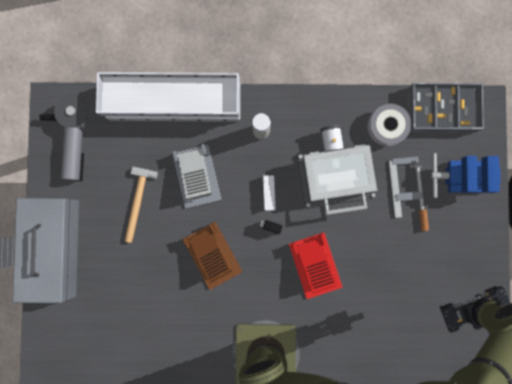

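The scene picture shows the arm, the red and brown look-alikes and the press. In the top picture the grey pedal is at about (196,177), the press at (340,173) with its bar at (347,210), the red pedal at (317,266) and the brown one at (212,256). I'll enlarge the two working areas.

```bash
python3 - <<'E'
from h import *
im=cv2.imread('pics/top0.png')
a=cv2.resize(im[140:215,160:230],None,fx=5.5,fy=5.5,interpolation=cv2.INTER_CUBIC)
b=cv2.resize(im[120:220,290:390],None,fx=4.12,fy=4.12,interpolation=cv2.INTER_CUBIC)
h=min(a.shape[0],b.shape[0]); cv2.imwrite('pics/crop1.png',np.hstack([a[:h],b[:h]])); print(a.shape,b.shape)
E
```

```text
(412, 385, 3) (412, 412, 3)
```

View pics/crop1.png

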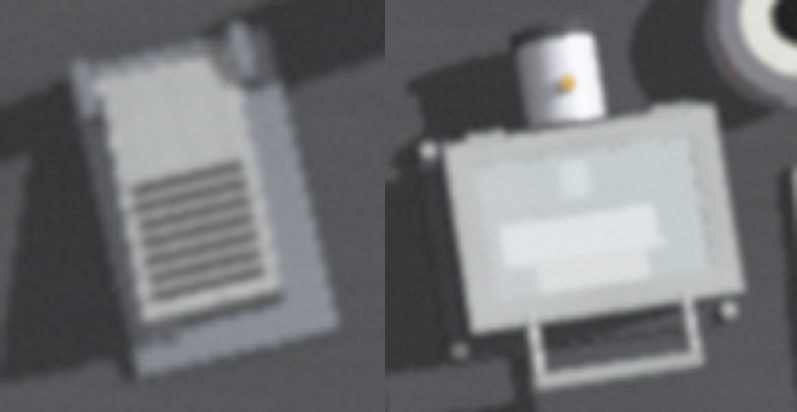

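The crop shows the pedal base's front corners at (137,376) and (338,322), the plate's free end from (148,320) to (278,290), and the press bar from (542,384) to (700,360).

```bash
python3 - <<'E'
from h import *
c=cam('top')
P=lambda x,y,z:unproj(c,160+x/5.5-.4,140+y/5.5-.4,z)
G=lambda x,y,z:unproj(c,290+(x-385)/4.12-.4,120+y/4.12-.4,z)
f=lambda a:np.round(a,4)
bl,br,ul=P(137,376,.012),P(338,322,.012),P(75,62,.012); print('base',f(bl),f(br),f(ul),np.linalg.norm(bl-br),np.linalg.norm(ul-bl))
t1,t2=P(148,318,.085),P(278,288,.085); print('plate end',f(t1),f(t2),np.linalg.norm(t1-t2))
tt=P(100,85,.04),P(240,60,.04);print('plate rear',f(tt[0]),f(tt[1]))
b1,b2=G(542,384,.0995),G(700,360,.0995);print('bar',f(b1),f(b2),f((b1+b2)/2),np.linalg.norm(b1-b2))
g=[G(*p,.1035) for p in((472,331),(745,291),(446,148),(713,105))];print('guard',f(g))
print('yaws',*[np.degrees(np.arctan2(v[1],v[0])) for v in (ul-bl,bl-br,t1-t2,b1-b2,g[0]-g[1],g[2]-g[0],g[3]-g[1])])
E
```

```text
base [0.5006 0.2856 0.012 ] [0.5358 0.1585 0.012 ] [0.7009 0.3284 0.012 ] 0.1319477881710337 0.20474928918902857
plate end [0.5344 0.2679 0.085 ] [0.5532 0.189  0.085 ] 0.0810845234655811
plate rear [0.6826 0.3073 0.04  ] [0.699  0.2196 0.04  ]
bar [ 0.486  -0.2025  0.0995] [ 0.5062 -0.3294  0.0995] [ 0.4961 -0.2659  0.0995] 0.12852909379058422
guard [[ 0.5281 -0.1458  0.1035]
 [ 0.5617 -0.365   0.1035]
 [ 0.6756 -0.1247  0.1035]
 [ 0.712  -0.3401  0.1035]]
yaws 12.062079796773906 105.45934609727308 103.42113351425712 99.01950830248303 98.72992735381587 8.162959407923994 9.403169364147441
```

{"fn": "carry_out", "kwargs": {"motion": "0 0 0 -1 0;0 0 0 -1 0;0 0 0 -1 0;0 0 0 -1 0;0 0 0 -1 0;0 0 0 -1 0;0 0 0 -1 0;0 0 0 -1 0;0 0 0 -1 0;0 0 0 -0.12 0", "squeeze": 20}}

```text
t: 1.4
tcp_pos: [0.2186, -0.5853, 0.2383]
tcp_rot: [-0.0, 0.651, 0.759, 0.0]
wrist_force: [0.2, -1.2, -0.0]
gripper_width: 0.005
gripper_force: 0.0
```

{"fn": "carry_out", "kwargs": {"motion": "0.5 1 0 0 0;0.5 1 0 0 0;0.5 1 0 0 0;0.5 1 0 0 0;0.5 1 0 0 0;0.5 1 0 0 0;0.5 1 0 0 0;0.5 1 0 0 0;0.5 1 0 0 0;0.5 1 0 0 0"}}

```text
t: 2.65
tcp_pos: [0.5842, -0.3252, 0.2386]
tcp_rot: [-0.0, 0.651, 0.759, -0.0]
wrist_force: [1.2, 0.2, 0.2]
gripper_width: 0.004
gripper_force: 0.0
```

{"fn": "carry_out", "kwargs": {"motion": "1 0.1 0 0 0;1 0.1 0 0 0;1 0.1 0 0 0;1 0.1 0 0 0;1 0.2 0 0 0;1 0.2 0 0 0;1 0.2 0 0 0;1 0.2 0 0 0;1 0.2 0 0 0;1 0.2 0 0 0;0.5 0 0 0 0;0 0 0 0 0"}}

```text
t: 4.15
tcp_pos: [0.5811, 0.0998, 0.2387]
tcp_rot: [-0.0, 0.65, 0.76, -0.0]
wrist_force: [0.1, -1.2, -0.1]
gripper_width: 0.005
gripper_force: 0.0
```

```bash
python3 - <<'E'
from h import *
c=cam('wrist','w1.png'); print(robot.observe()['tcp_pos'],c[2], proj(c,(.577,.236,.079)))
E
```

```text
[0.58143632 0.0975578  0.23853541] [0.56868986 0.17297937 0.38530031] [271.16176438  35.20351395]
```

View pics/w1.png

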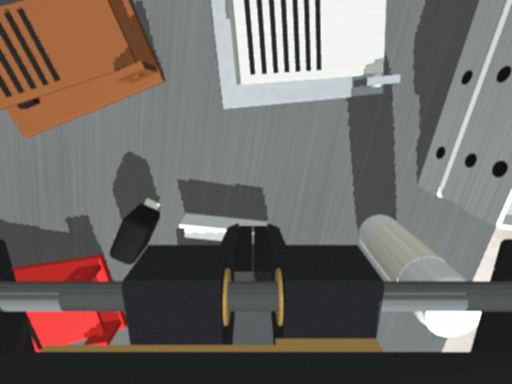

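The wrist view shows the grey pedal at the top, its ribs at columns 245–322 and the plate's near side edge from about (238,83) to (385,75). The projected tread point (271,35) falls on the ribs.

```bash
python3 - <<'E'
from h import *
c=cam('wrist')
print(unproj(c,238,83,.086),unproj(c,385,73,.04),unproj(c,232,5,.086), unproj(c,224,107,.012))
E
```

```text
[0.55254698 0.1855322  0.086     ] [0.71140753 0.22332942 0.04      ] [0.5379064 0.2510152 0.086    ] [0.53498425 0.15845208 0.012     ]
```

{"fn": "carry_out", "kwargs": {"motion": "1 0.1 0 0 0;1 0.1 0 0 0;1 0.1 0 0 0;0.4 0.1 0.5 0 0;0 0 1 0 0;0 0 1 0 0;0 0 1 0 0;0 0 0 0 0"}}

```text
t: 5.25
tcp_pos: [0.5746, 0.2311, 0.0947]
tcp_rot: [-0.001, 0.651, 0.759, -0.005]
wrist_force: [0.1, -0.9, 1.5]
gripper_width: 0.007
gripper_force: 0.0
```

{"fn": "carry_out", "kwargs": {"motion": "0 0 0.15 0 0;0 0 0.15 0 0;0 0 0.1 0 0;0 0 0.1 0 0;0 0 0.1 0 0;0 0 0.1 0 0;0 0 0.1 0 0;0 0 0.1 0 0;0 0 0 0 0;0 0 0 0 0"}}

```text
t: 6.5
tcp_pos: [0.5758, 0.2357, 0.0627]
tcp_rot: [-0.0, 0.65, 0.76, -0.0]
wrist_force: [-2.6, -0.1, 5.7]
gripper_width: 0.007
gripper_force: 2.7
```

{"fn": "carry_out", "kwargs": {"motion": "0 0 0.1 0 0;0 0 0.1 0 0;0 0 0 0 0;0 0 0 0 0"}}

```text
t: 7.0
tcp_pos: [0.575, 0.2355, 0.0546]
tcp_rot: [-0.001, 0.65, 0.76, -0.001]
wrist_force: [-4.9, -0.6, 6.8]
gripper_width: 0.007
gripper_force: 3.3
```

{"fn": "carry_out", "kwargs": {"motion": "0 0 0.07 0 0;0 0 0 0 0;0 0 0 0 0"}}

```text
t: 7.38
tcp_pos: [0.5748, 0.2355, 0.0518]
tcp_rot: [-0.001, 0.65, 0.76, -0.001]
wrist_force: [-4.7, -0.3, 7.3]
gripper_width: 0.008
gripper_force: 3.5
```

{"fn": "carry_out", "kwargs": {"motion": "0 0 0.04 0 0;0 0 0 0 0;0 0 0 0 0"}}

```text
t: 7.75
tcp_pos: [0.5747, 0.2355, 0.0502]
tcp_rot: [-0.001, 0.65, 0.76, -0.001]
wrist_force: [-4.4, -0.4, 7.4]
gripper_width: 0.011
gripper_force: 3.7
```

{"fn": "carry_out", "kwargs": {"motion": "0 0 0.04 0 0;0 0 0 0 0;0 0 0 0 0"}}

```text
t: 8.12
tcp_pos: [0.5746, 0.2354, 0.0486]
tcp_rot: [-0.001, 0.65, 0.76, -0.002]
wrist_force: [-4.9, -1.1, 8.2]
gripper_width: 0.006
gripper_force: 3.8
```

{"fn": "carry_out", "kwargs": {"motion": "0 0 0.03 0 0;0 0 0 0 0;0 0 0 0 0"}}

```text
t: 8.5
tcp_pos: [0.5745, 0.2354, 0.0475]
tcp_rot: [-0.001, 0.65, 0.76, -0.002]
wrist_force: [-5.5, -1.2, 8.5]
gripper_width: 0.005
gripper_force: 4.3
```

{"fn": "carry_out", "kwargs": {"motion": "0 0 0.03 0 0;0 0 0 0 0;0 0 0 0 0"}}

```text
t: 8.88
tcp_pos: [0.5745, 0.2354, 0.0473]
tcp_rot: [-0.001, 0.65, 0.76, -0.002]
wrist_force: [-6.9, -1.3, 16.3]
gripper_width: 0.007
gripper_force: 7.7
```

{"fn": "carry_out", "kwargs": {"motion": "0 0 0.03 0 0;0 0 0 0 0;0 0 0 0 0"}}

```text
t: 9.25
tcp_pos: [0.5744, 0.2354, 0.047]
tcp_rot: [-0.0, 0.65, 0.76, -0.002]
wrist_force: [-9.9, -3.5, 22.5]
gripper_width: 0.002
gripper_force: 11.2
```

The force climbs with no further travel, so the pedal is at its stop. Hold, then release.

{"fn": "carry_out", "kwargs": {"motion": "0 0 0 0 0;0 0 0 0 0;0 0 0 0 0;0 0 0 0 0;0 0 0 0 0;0 0 0 0 0;0 0 0 0 0;0 0 0 0 0"}}

```text
t: 10.25
tcp_pos: [0.5744, 0.2354, 0.047]
tcp_rot: [-0.0, 0.65, 0.76, -0.002]
wrist_force: [-8.1, -3.4, 21.7]
gripper_width: 0.003
gripper_force: 11.2
```

{"fn": "carry_out", "kwargs": {"motion": "0 0 -0.2 0 0;0 0 -0.2 0 0;0 0 -0.2 0 0;0 0 -0.2 0 0;0 0 -0.3 0 0;0 0 -0.4 0 0;0 0 -0.5 0 0;0 0 -1 0 0;0 0 -1 0 0;0 0 -0.8 0 0;0 0 0 0 0"}}

```text
t: 11.62
tcp_pos: [0.5771, 0.2364, 0.24]
tcp_rot: [0.001, 0.65, 0.76, 0.002]
wrist_force: [-1.1, 1.1, -0.4]
gripper_width: 0.003
gripper_force: 0.0
```

```bash
python3 - <<'E'
from h import *
c=cam('scene','s2.png')
im=cv2.imread('pics/s2.png'); im0=cv2.imread('pics/scene0.png')
cv2.imwrite('pics/s2c.png',cv2.resize(np.hstack([im[130:250,250:370],im0[130:250,250:370]]),None,fx=3.3,fy=3.3,interpolation=cv2.INTER_CUBIC))
E
```

```text
(no output)
```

View pics/s2c.png

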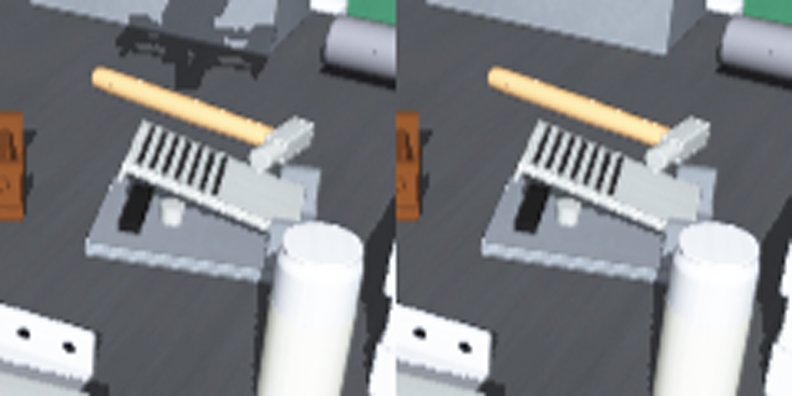

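Pedal is fully back up, identical to the start. Now I go to look at the bar.

{"fn": "carry_out", "kwargs": {"motion": "-1 -0.3 0 0 0;-1 -0.3 0 0 0;-1 -0.3 0 0 0;-1 -0.3 0 0 0;-1 -0.3 0 0 0;-1 -0.3 0 0 0;-1 -0.3 0 0 0;-1 -0.3 0 0 0;-1 -0.3 0 0 0;-1 -0.3 0 0 0;-1 -0.3 0 0 0;-1 -0.3 0 0 0"}}

```text
t: 13.18
tcp_pos: [0.5066, -0.2618, 0.2356]
tcp_rot: [-0.002, 0.65, 0.76, -0.001]
wrist_force: [0.8, -0.2, 0.2]
gripper_width: 0.006
gripper_force: 0.0
```

{"fn": "carry_out", "kwargs": {"motion": "-1 -0.3 0 0 0.8;-0.85 0 0 0 0.8;0 0 0 0 0.8;0 0 0 0 0.8;0 0 0 0 0.8"}}

```text
t: 13.8
tcp_pos: [0.5078, -0.3339, 0.2368]
tcp_rot: [-0.001, 0.649, 0.761, 0.0]
wrist_force: [-0.6, -0.0, 0.4]
gripper_width: 0.55
gripper_force: 0.0
```

```bash
python3 - <<'E'
from h import *
c=cam('wrist','w2.png'); print(robot.observe()['tcp_pos'], proj(c,(.4961,-.2659,.0995)),proj(c,(.486,-.2025,.0995)))
E
```

```text
[ 0.50793408 -0.33414242  0.23702225] [252.42352133 107.41179858] [252.32455663  32.42716953]
```

View pics/w2.png

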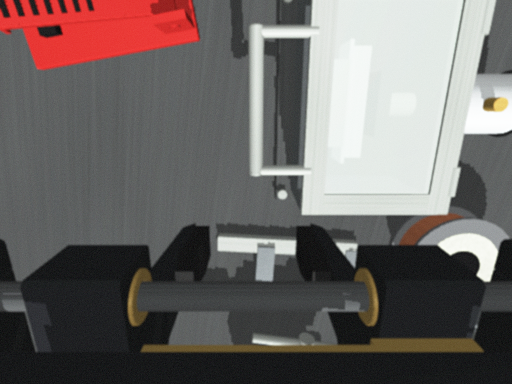

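The wrist view shows the bar vertical at column about 256, rows 25–176 with prongs at rows 32 and 171. The guard lies to its right.

```bash
python3 - <<'E'
from h import *
c=cam('wrist'); o=robot.observe()
b=unproj(c,256.5,101.5,.0995); q=np.array(o['tcp_rot']); Rm=R.from_quat(q[[1,2,3,0]]).as_matrix()
e=[unproj(c,256.5,32,.0995),unproj(c,256.5,171,.0995)]
print(b, np.linalg.norm(e[0]-e[1]), Rm.T@(b-o['tcp_pos']),o['joints'],o['gripper_width'])
E
```

```text
[ 0.4992225  -0.26023164  0.0995    ] 0.12683918630896446 [0.07464062 0.00299163 0.1376971 ] [ 0.81052408  0.71034619 -0.54831544  1.60879568  0.43186264  0.94639505
  0.27059126] 0.6409856866860283
```

{"fn": "carry_out", "kwargs": {"motion": "0.95 0.07 0 0 0.3;0.92 0 0.5 0 0.3;0 0 1 0 0.3;0 0 1 0 0.3;0 0 0.3 0 0.3;0 0 0 0 0.3;0 0 0 0 0.3"}}

```text
t: 14.78
tcp_pos: [0.5002, -0.2617, 0.1266]
tcp_rot: [0.001, 0.65, 0.76, 0.001]
wrist_force: [-0.5, -0.7, 0.2]
gripper_width: 0.306
gripper_force: 0.0
```

```bash
python3 - <<'E'
from h import *
o=robot.observe(); print(o['tcp_pos'],o['gripper_width'])
c=cam('scene'); im=c[3]['image']; cv2.imwrite('pics/s3.png',cv2.resize(im[190:370,100:340],None,fx=3.3,fy=3.3,interpolation=cv2.INTER_CUBIC))
E
```

```text
[ 0.50016763 -0.26171131  0.12655936] 0.3059954449958436
```

View pics/s3.png

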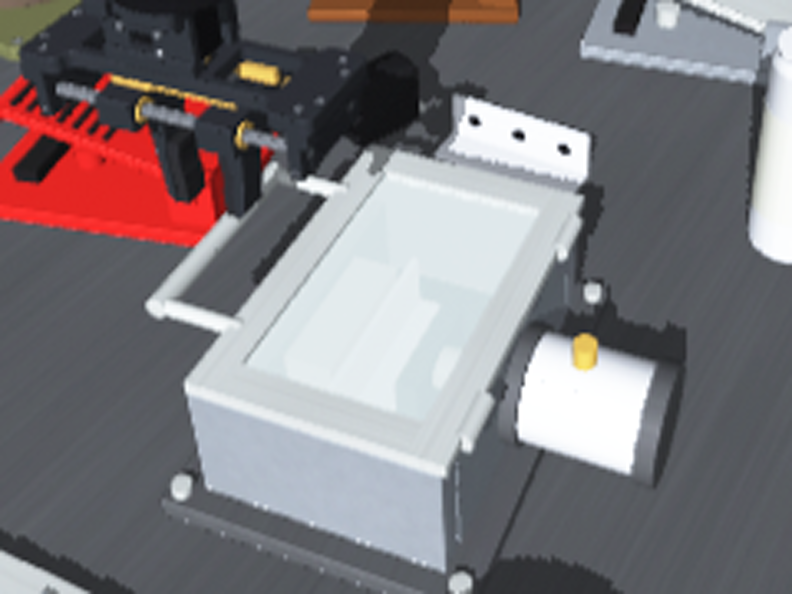

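The body is flush with the guard front, so there is room. The fingers stand above the bar at (150–260,200), one on each side.

{"fn": "carry_out", "kwargs": {"motion": "0 0 0.3 0 0.3;0 0 0.3 0 0.3;0 0 0.3 0 0.3;0 0 0.15 0 0.3;0 0 0 0 0.3"}}

```text
t: 15.45
tcp_pos: [0.4987, -0.2613, 0.0825]
tcp_rot: [-0.001, 0.65, 0.76, -0.0]
wrist_force: [-0.7, 0.3, -0.5]
gripper_width: 0.298
gripper_force: 0.0
```

{"fn": "carry_out", "kwargs": {"motion": "0 0 0 0 0;0 0 0 0 0;0 0 0 0 0;0 0 0 0 0", "squeeze": 25}}

```text
t: 15.95
tcp_pos: [0.4993, -0.2615, 0.0833]
tcp_rot: [0.0, 0.65, 0.76, 0.0]
wrist_force: [0.1, -0.1, 0.7]
gripper_width: 0.144
gripper_force: 25.0
```

{"fn": "carry_out", "kwargs": {"motion": "0 0.01 -0.22 0 0;0 0.01 -0.22 0 0;0 0.03 -0.22 0 0;0 0.03 -0.22 0 0;0 0.045 -0.21 0 0;0 0.05 -0.21 0 0;0 0.065 -0.21 0 0;0 0.065 -0.21 0 0;0 0.085 -0.2 0 0;0 0.085 -0.2 0 0;0 0 0 0 0"}}

```text
t: 17.32
tcp_pos: [0.5183, -0.2585, 0.1684]
tcp_rot: [0.0, 0.65, 0.76, 0.0]
wrist_force: [5.3, -1.7, -6.9]
gripper_width: 0.152
gripper_force: 25.0
```

{"fn": "carry_out", "kwargs": {"motion": "0 0.1 -0.19 0 0;0 0.1 -0.19 0 0;0 0.115 -0.185 0 0;0 0.12 -0.185 0 0;0 0.13 -0.175 0 0;0 0.135 -0.17 0 0;0 0.145 -0.16 0 0;0 0.15 -0.16 0 0;0 0.16 -0.15 0 0;0 0.16 -0.145 0 0;0 0 0 0 0;0 0 0 0 0"}}

```text
t: 18.82
tcp_pos: [0.5678, -0.2506, 0.2369]
tcp_rot: [-0.002, 0.65, 0.76, -0.002]
wrist_force: [-7.7, -1.0, 1.5]
gripper_width: 0.15
gripper_force: 25.0
```

```bash
python3 - <<'E'
from h import *
o=robot.observe(); print(o['tcp_pos'],o['gripper_width'],o['wrist_force'])
c=cam('scene'); im=c[3]['image']; cv2.imwrite('pics/s4.png',cv2.resize(im[150:370,100:340],None,fx=2.7,fy=2.7,interpolation=cv2.INTER_CUBIC))
h=np.array([.4992,-.2602,.0995])+.2*np.array([.988,.155,0])
for lo in (1,):
  # bar held: displacement from grasp start
  d=np.array(o['tcp_pos'])-np.array([.4993,-.2615,.0833]); dx=d[0]*.988+d[1]*.155
  print('angle',np.degrees(np.arctan2(d[2],.2-dx)),'radius',np.hypot(d[2],.2-dx))
E
```

```text
[ 0.56780089 -0.25057706  0.23691057] 0.14957659453041505 [-7.68915824 -0.95344217  1.45151626]
angle 49.62267173465225 radius 0.20164300057815643
```

View pics/s4.png

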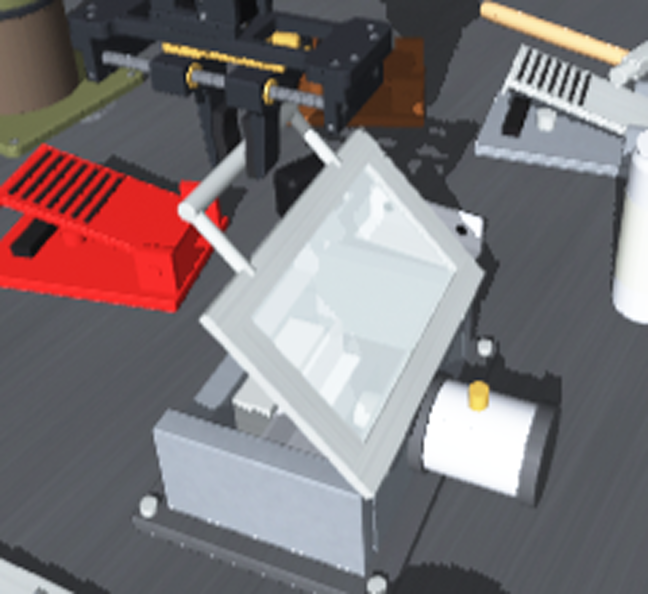

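The guard is up, with the bar held between the fingers. Bar end at (187,209), guard front corner at (207,318). I'll cross-check the angle from those pixels.

```bash
python3 - <<'E'
from h import *
from scipy.optimize import least_squares
c=cam('scene'); s=np.radians(8.9)
ex=np.array([np.cos(s),np.sin(s),0]); ey=np.array([-ex[1],ex[0],0]); ez=np.array([0,0,1])
h=np.array([.4992,-.2602,.0995])+.2*ex
def pt(r,y,n,t,d): return h+d+ey*y+(-ex*np.cos(t)+ez*np.sin(t))*r+(ex*np.sin(t)+ez*np.cos(t))*n
obs=[((187,209),.2,-.068,0),((203,320),.152,-.110,.004),((362,130),.152,.110,.004)]
def f(p):
    return np.concatenate([proj(c,pt(r,y,n,p[0],np.array([p[1],p[2],0])))-(np.array(u)/2.7+[99.7,149.7]) for u,r,y,n in obs]+[np.array(p[1:])/.002])
g=least_squares(f,[.87,0,0]); print(np.degrees(g.x[0]),g.x,g.fun)
E
```

```text
47.509468611782445 [ 0.82919665  0.003804   -0.00218328] [-1.06229707  1.43259545  0.41238412 -2.32556153 -0.31817803 -2.04709098
  1.90199887 -1.09164189]
```

```bash
cat >f.py <<'E'
from h import *
from scipy.optimize import least_squares
c=cam('scene')
A=[((155,305),.2,-.068,0),((187,386),.152,-.110,.004),((447,470),0.0,-.110,.004),((585,200),0.,.110,.004)]
B=[((187,209),.2,-.068,0),((203,320),.152,-.110,.004),((362,130),.152,.110,.004),((371,497),0,-.11,.004)]
def pt(r,y,n,t,p):
    s=p[4]; ex=np.array([np.cos(s),np.sin(s),0]); ey=np.array([-ex[1],ex[0],0]); ez=np.array([0,0,1])
    return np.array([.4992,-.2602,.0995])+.2*ex+p[1:4]+ey*y+(-ex*np.cos(t)+ez*np.sin(t))*r+(ex*np.sin(t)+ez*np.cos(t))*n
def f(p):
    e=[proj(c,pt(r,y,n,0,p))-(np.array(u)/3.3+[99.7,189.7]) for u,r,y,n in A]
    e+=[proj(c,pt(r,y,n,p[0],p))-(np.array(u)/2.7+[99.7,149.7]) for u,r,y,n in B]
    return np.concatenate(e+[np.array(p[1:4])/.003,[(p[4]-.155)/.02]])
g=least_squares(f,[.87,0,0,0,.155],loss='soft_l1'); print(np.degrees(g.x[0]),g.x); print(np.round(g.fun,1))
E
python3 f.py
```

```text
48.577769186368315 [ 0.84784202  0.00116966 -0.00133209 -0.0031512   0.15279783]
[ 0.9  1.9 -0.5 -0.6 -0.1  0.4  0.4 -0.1 -0.6  1.4  0.5 -2.2 -0.1 -1.7
 -0.3 -0.2  0.4 -0.4 -1.1 -0.1]
```

{"fn": "carry_out", "kwargs": {"motion": "0 0.025 -0.02 0 0;0 0.02 -0.02 0 0;0 0 0 0 0;0 0 0 0 0;0 0 0 0 0;0 0 0 0 0;0 0 0 0 0;0 0 0 0 0"}}

```text
t: 19.98
tcp_pos: [0.5695, -0.2503, 0.2384]
tcp_rot: [-0.002, 0.65, 0.76, -0.002]
wrist_force: [-6.7, 0.9, 0.7]
gripper_width: 0.151
gripper_force: 25.0
```

```bash
python3 - <<'E'
from h import *
o=robot.observe(); print(o['wrist_force'],np.abs(o['qd']).max())
d=np.array(o['tcp_pos'])-np.array([.4993,-.2615,.0833]); dx=d[0]*.988+d[1]*.155
print('angle',np.degrees(np.arctan2(d[2],.2-dx)),'radius',np.hypot(d[2],.2-dx))
c=cam('wrist'); cv2.imwrite('pics/w5.png',c[3]['image'])
E
```

```text
[-6.72096001  0.87746514  0.69326006] 0.0018099157264712014
angle 50.26756467307589 radius 0.2016998233424682
```

View pics/w5.png

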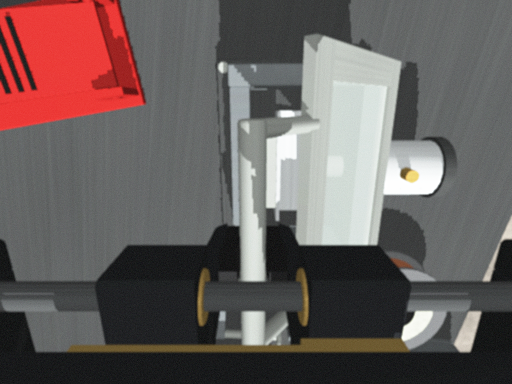

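The wrist view shows the bar running at column about 253 between the fingers, with the guard standing open at right. Both estimates are about 50 degrees and the arm is at rest, so I hand in.

```bash
python3 -c "
from plant import robot
print(robot.job_done())"
```

```text
the job is handed in; nothing more can be done
None
```

I pressed the pedal to its stop, held it over 1 s and saw it come fully back up; then I lifted the guard, and the gripper still holds it open at about 50° (50.3° by arm position; the last camera fit read 48.6° before a final 0.6° lift), handed in at about 20 s.

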